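# Warm up the cold toast

## Task

The two slices of toast in the wire rack have gone cold. Stand one in each slot of the toaster, set the browning slider on its top to the second-lightest of the five marks, and only with both slices in press the lever all the way down until it catches and stays down. Leave the rack and the other things on the worktop where they are.

Things in the scene. Friction and masses are not known exactly. Their poses are not given: they have to be found in the camera images.
- toaster: Two-slot toaster, 250 long (x) x 170 wide (y) x 175 mm high, cream end caps, steel middle, fixed. Origin: centre of its underside; x runs along the slots, away from the lever end; y to the left seen from the lever end. Its flat top is at z = 175 mm; the 75 mm of it at the lever end is the cream control deck, the slots lie behind that.
- slot_left (a point): Centre of the left (+y) slot's mouth, in the toaster's top (z = 175 mm); axes as the toaster's. Slot 137 long (x) x 30 mm wide (y), plain vertical walls; slot centres 64 mm apart. The bread carriage in it lies 80 mm below the mouth with the lever up, 125 mm with it down; lever up, a slice on it stands 30 mm proud of the top.
- slot_right (a point): The same for the right (-y) slot.
- browning (a joint): Browning slider on the control deck, slides across the toaster: 0 at the light end (left, +y, shortest mark), 0.064 m at the dark end (right, -y, longest mark). Five short dark lines mark 0, 0.016, 0.032, 0.048, 0.064; the second-lightest is 0.016. Smooth, 1.5 N friction, no notches, stays where it is left.
- slider_grip (a point): Top centre of the slider's black grip (white line across it); moves with it. The grip is 26 mm (toaster x) x 12 mm (along the track) and stands 24.5 mm above the toaster's top. In the toaster's frame: x = -78 mm, y = 32 mm minus the joint's value, z = 199.5 mm.
- lever (a joint): Lever that lowers both bread carriages: 0 up, grows downward, 0.045 m fully down. A spring inside pushes it up with 4 to 9 N; over its last 6 mm it snaps over and is held down. Let go earlier, it springs back up.
- lever_top (a point): Centre of the flat upper face of the lever's black tab (36 mm along toaster x, 52 wide, 13 thick), 27 mm outside the toaster's lever end face (x = -152 mm in the toaster's frame); z = 175 mm with the lever up, 130 mm with it down.
- toast_a: Slice of toast, rigid, 104 wide (x) x 14 thick (y) x 110 mm high (z), about 45 g. Origin at its centre; its y axis is the normal of its faces. It stands upright in an outer bay of the rack, its upper edge about 130 mm above the worktop.
- toast_b: The other slice, the same.
- toast_rack: Wire toast rack, loose, 0.45 kg, 84 (x) x 125 mm (y); origin: centre of its underside. Five hoops across it, 87 mm high, at y = -54, -27, 0, 27, 54 mm; a ring handle on the middle hoop reaches 118 mm. The slices stand in the two outer bays, y = +40.5 and -40.5 mm, lower edges 21 mm above the worktop; bays 23 mm wide.
- jam_jar: Bystander: closed jam jar, 62 mm across, 102 mm high; origin at the centre of its underside.
- glass_tumbler: Bystander: drinking glass, 81 mm across, 91 mm high; origin at the centre of its underside.
- shaker: Bystander: salt shaker, 44 mm across, 90 mm high; origin at the centre of its underside.

How it is judged:
On the way:
1. one slice stands in each slot, down on the bread carriage, while the lever is still up (((x of toast_a in the frame of slot_left between -0.025 and 0.025 m and y of toast_a in the frame of slot_left between -0.014 and 0.014 m and z of toast_a in the frame of slot_left below -0.015 m and x of toast_b in the frame of slot_right between -0.025 and 0.025 m and y of toast_b in the frame of slot_right between -0.014 and 0.014 m and z of toast_b in the frame of slot_right below -0.015 m) or (x of toast_b in the frame of slot_left between -0.025 and 0.025 m and y of toast_b in the frame of slot_left between -0.014 and 0.014 m and z of toast_b in the frame of slot_left below -0.015 m and x of toast_a in the frame of slot_right between -0.025 and 0.025 m and y of toast_a in the frame of slot_right between -0.014 and 0.014 m and z of toast_a in the frame of slot_right below -0.015 m)) and value of joint lever below 0.01 m), for 0.2 s.
At the end, for the whole second after the job is handed in: One slice in each slot, its centre over 56 mm below the mouth and within 25 mm along and 14 mm across of the slot's centre; lever caught down (beyond 41 of 45 mm); browning slider within 5 mm of the second-lightest mark (0.011 to 0.021 m) (((x of toast_a in the frame of slot_left between -0.025 and 0.025 m and y of toast_a in the frame of slot_left between -0.014 and 0.014 m and z of toast_a in the frame of slot_left below -0.056 m and x of toast_b in the frame of slot_right between -0.025 and 0.025 m and y of toast_b in the frame of slot_right between -0.014 and 0.014 m and z of toast_b in the frame of slot_right below -0.056 m) or (x of toast_b in the frame of slot_left between -0.025 and 0.025 m and y of toast_b in the frame of slot_left between -0.014 and 0.014 m and z of toast_b in the frame of slot_left below -0.056 m and x of toast_a in the frame of slot_right between -0.025 and 0.025 m and y of toast_a in the frame of slot_right between -0.014 and 0.014 m and z of toast_a in the frame of slot_right below -0.056 m)) and value of joint lever above 0.041 m and value of joint browning between 0.011 and 0.021 m); the robot touches nothing.
It fails at once if the jam jar is knocked over or pushed more than 30 mm away (distance of jam_jar from where it was at the start of the episode above 0.03 m or angle between jam_jar's own z axis and vertical above 0.35 rad).
It fails at once if the glass is knocked over or pushed more than 30 mm away (distance of glass_tumbler from where it was at the start of the episode above 0.03 m or angle between glass_tumbler's own z axis and vertical above 0.35 rad).
It fails at once if the salt shaker is knocked over or pushed more than 30 mm away (distance of shaker from where it was at the start of the episode above 0.03 m or angle between shaker's own z axis and vertical above 0.35 rad).
It fails at once if the toast rack is tipped over or dragged more than 40 mm away (distance of toast_rack from where it was at the start of the episode above 0.04 m or angle between toast_rack's own z axis and vertical above 0.5 rad).
It also fails if it takes over 69 s, if anything falls off the work surface, if the arm or the gripper's body presses on something with over 40 N, if the wrist force passes 120 N, or if a joint passes its speed limit or range.

## Robot

A 6-joint arm with a two-finger parallel gripper is mounted at the origin on a cart in front of the work surface, level with it; the furniture and walls round the work are solid. World frame = base frame: x ahead of the robot, y to its left, z up, the work surface at z = 0. Lengths are in m, angles in rad, forces in N, time in s.
With the tool pointing down it reaches from about 0.275 to 0.825 m from the base axis. Payload 5.2 kg.
Tool frame: the origin (TCP) lies on the centre line of the jaws, within the pads' length; the fingertips stand 22 mm ahead of it and the grasp point (between the pads) lies 3 mm ahead of it; z points along the fingers, y is the line along which they close (so a half turn about z gives the same grasp; the last joint's range is limited). The gripper opens to 93 mm and grips with 3 to 60 N. Pads are 15 mm wide; open, the fingers measure 128 mm over their backs; the gripper's body (75 mm by 188 mm) begins 65 mm behind the grasp point.
Start: joints at [-1.552, 0.259, 1.535, -0, 1.348, -0.203], TCP at [0.121, -0.537, 0.215] pointing down, gripper open.
Joint ranges: [-3.14, 3.14], [-0.91, 2.08], [0.19, 2.58], [-1.22, 4.36], [0.22, 2.71], [-3.12, 3.12]. Speed limits (rad/s): [2.57, 2.57, 3.14, 3.14, 3.14, 3.14].

## Interface

Orientations are given as a rotation vector (axis times angle).
In Python, from workcell import env gives the robot as it stands. The module is installed in compiled form; this text tells all that it offers.
- The arm moves only by the shell command python3 -m inch 'ROWS' [OPENING]. ROWS is JSON, a list of rows, each an object with "travel": the shift along the tool's x, y, z in m, a list of three; "dr": the turn, a rotation vector about the tool's x, y, z in degrees, a list of three. A call has 1 to 10 rows; each row is the pose to reach, as a shift and turn from the pose commanded when the call began, along the tool's axes at that moment; what a row does not reach only later rows make up. A row lasts 1/10 s, in which the tool goes at most 50 mm and 8.59 degrees, less where a joint would pass 70% of its speed; a pose out of reach is approached as far as the arm can. A call with a gripper value outside its range is refused whole. OPENING is the opening, from 0 (shut) to 1 (fully open), set as the call begins (- or left out, the last holds). The fingers move at their own pace and stop on an object; the grip force is fixed at half the most. Time passes only in rows, so rows that repeat a pose let the fingers close. It gives the time, the measured TCP pose, the force, the opening and the grip force at its end, in the units of the state.
- env.observe(): the state, without advancing time (a new reading comes with each control period).
- env.capture(name): name is "scene" or "top" or "wrist"; returns the picture (400x640x3 uint8, red, green, blue); there is no depth.
- env.camera_info(name): a dict with "intrinsics" (3x3 intrinsics, pixels), "R" (3x3) and "t" (3): a world point X has camera coordinates R X + t. Camera axes: x right, y down, z forward; pixel columns grow to the right and rows downward; lengths in m; the calibration is good to about 2 mm. A picture is of the moment at which its call begins: read the wrist's pose just before it. camera_info takes no time and is no camera call; for the wrist camera it gives the pose at the moment of the call.
- env.sign_off(): hands the job in; it is judged then, once.
Trained networks look in the newest picture that a camera, given by its name, has taken for a name from the list of things; names that differ only in an ending like _2 or _b are one class to them, and where a whole thing is asked for, a point or a joint stands for the part that bears it (a point fixed in the world has none). Each returns a list of dicts, best first, with "score" (0 to 1); they miss things now and then, are a little off and sometimes report something else, mostly with a low value. They report only what shows in the picture. A call takes as long as a camera call.
- env.silhouettes(name, camera): "region" (400x640 bool, what is visible of it).
- env.tip_of(name, camera): "xyz" ([x, y, z] in m, in world coordinates, good to about 4 mm: a listed point, or the origin of a listed thing).
The state is a dict: "clock": time; "q": joint angles; "qd": joint speeds; "joint_torque": joint torques, N m; "tcp_pos": TCP position; "ee_rot": TCP orientation; "wrist_force": force on the tool from outside, world axes, zero at the start; "ft_torque": the same for the moment, N m; "finger_gap": finger opening in m; "grasp_force": force on a finger pad.
Only numpy, scipy, OpenCV 4.12 (cv2) and the standard library are available. Lean on these libraries where they do the work, as an engineer would, in place of code of your own. Each camera call takes 0.05 s, during which the arm holds its last target. There are 200 camera calls.

## Working session

There is one attempt and no reset: what is moved stays moved. The work goes in short steps, Python scripts to look and compute and a shell command to move; the robot and the scene stay as the last step left them, time stands still between calls to the robot, and variables do not carry over. Pictures are saved under pics/ and viewed, at most 10 in all, crops included, and the job is handed in when it is done.

```bash
mkdir -p pics; cat > h.py <<'E'
from workcell import env
import numpy as np, cv2
from scipy.spatial.transform import Rotation as R
def snap(c,f):
    im=env.capture(c); cv2.imwrite('pics/'+f,cv2.cvtColor(im,cv2.COLOR_RGB2BGR)); return im
def st():
    s=env.observe(); print('t',s['clock'],'tcp',np.round(s['tcp_pos'],4),'gap',round(s['finger_gap'],4),'gf',s['grasp_force'],'wf',np.round(s['wrist_force'],1)); print(np.round(R.from_rotvec(s['ee_rot']).as_matrix(),3)); return s
def proj(c,X):
    i=env.camera_info(c); X=np.atleast_2d(X); p=(np.array(i['R'])@X.T).T+i['t']; u=(np.array(i['intrinsics'])@p.T).T; return u[:,:2]/u[:,2:]
def ray(c,uv,z):
    i=env.camera_info(c); Rm=np.array(i['R']); C=-Rm.T@np.array(i['t']); d=Rm.T@np.linalg.inv(i['intrinsics'])@np.array([uv[0],uv[1],1]); return C+d*(z-C[2])/d[2]
def totool(d):
    s=env.observe(); return R.from_rotvec(s['ee_rot']).as_matrix().T@np.array(d)
E
python3 - <<'E'
from h import *
st()
for c in ['top','scene']:
    snap(c,c+'0.png')
    for n in ['toaster','slot_left','slot_right','slider_grip','lever_top','toast_a','toast_rack','jam_jar','glass_tumbler','shaker']:
        r=env.tip_of(n,c); print(c,n,[(round(x['score'],2),np.round(x['xyz'],3).tolist()) for x in r[:3]])
E
```

```text
t 0.0 tcp [ 0.121  -0.536   0.2141] gap 0.0931 gf 0.0 wf [-1.3  0.5 -0.4]
[[ 0.975  0.22  -0.   ]
 [ 0.22  -0.975  0.002]
 [ 0.    -0.002 -1.   ]]
top toaster [(0.96, [0.621, -0.103, 0.005])]
top slot_left [(0.84, [0.624, -0.065, 0.174])]
top slot_right [(0.87, [0.651, -0.13, 0.177]), (0.33, [0.615, -0.343, 0.0])]
top slider_grip [(0.63, [0.547, -0.144, 0.201]), (0.16, [0.431, -0.38, 0.004])]
top lever_top [(0.75, [0.471, -0.148, 0.174])]
top toast_a [(0.97, [0.442, -0.343, 0.078]), (0.56, [0.42, -0.419, 0.077])]
top toast_rack [(0.5, [0.433, -0.38, 0.002])]
top jam_jar [(0.72, [0.44, 0.197, 0.001])]
top glass_tumbler [(0.57, [0.426, 0.407, 0.006])]
top shaker [(0.6, [0.615, -0.339, -0.001])]
scene toaster [(0.74, [0.548, -0.143, 0.2]), (0.55, [0.618, -0.104, -0.001])]
scene slot_left [(0.71, [0.624, -0.061, 0.175]), (0.44, [0.649, -0.123, 0.173])]
scene slot_right [(0.65, [0.65, -0.125, 0.173]), (0.26, [0.62, -0.103, -0.002])]
scene slider_grip [(0.52, [0.548, -0.143, 0.197])]
scene lever_top [(0.44, [0.478, -0.149, 0.177])]
scene toast_a [(0.96, [0.443, -0.347, 0.076])]
scene toast_rack [(0.66, [0.43, -0.384, 0.002])]
scene jam_jar [(0.79, [0.439, 0.195, -0.002])]
scene glass_tumbler [(0.66, [0.43, 0.401, 0.001])]
scene shaker [(0.67, [0.618, -0.34, 0.0]), (0.63, [0.621, -0.104, 0.0]), (0.33, [0.437, 0.195, 0.001])]
```

View pics/top0.png

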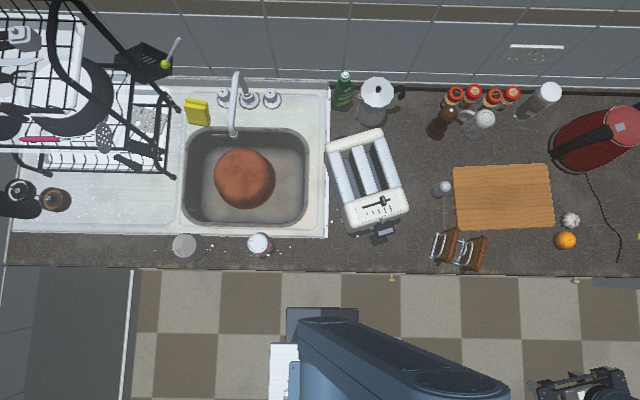

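View pics/scene0.png

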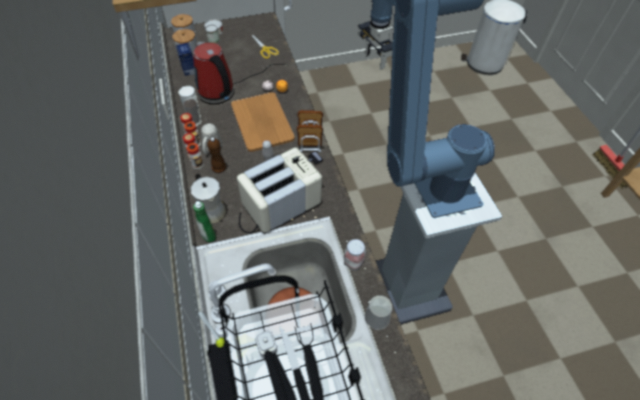

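```bash
python3 - <<'E'
from h import *
i=env.camera_info('top'); print(np.round(i['R'],3),-np.array(i['R']).T@i['t'],i['intrinsics'][0])
def fit(L,W,regs,h):
    pass
env.capture('top')
for n,z in [('slot_left',.175),('toaster',.175),('toast_a',.13),('toast_rack',.05),('slider_grip',.1995),('lever_top',.175)]:
    for r in env.silhouettes(n,'top')[:2]:
        m=r['region'].astype(np.uint8); c=max(cv2.findContours(m,0,1)[0],key=cv2.contourArea)
        P=np.array([ray('top',p,z)[:2] for p in c[:,0].astype(float)],np.float32)
        b=cv2.minAreaRect(P*1000); print(n,round(r['score'],2),m.sum(),np.round(b[0],1),np.round(b[1],1),round(b[2],1), cv2.boundingRect(c))
E
```

```text
[[ 0.02  -1.     0.016]
 [-0.988 -0.023 -0.154]
 [ 0.154 -0.012 -0.988]] [0.37949454 0.02437768 1.20537079] [393.84242515   0.         324.17345299]
slot_left 0.87 6327 [596.3 -99.2] [291.5 179.7] 17.8 (324, 128, 85, 110)
toaster 0.17 699 [ 480.5 -145.7] [45.6 52. ] 18.2 (374, 219, 21, 19)
toast_a 0.93 541 [ 421.  -403.4] [ 47.8 105.5] 72.8 (462, 236, 25, 36)
toast_a 0.66 529 [ 442.  -330.3] [ 45.4 105.8] 76.7 (437, 227, 23, 36)
toast_rack 0.48 87 [ 439.  -408.8] [43.8 32.1] 2.0 (460, 240, 12, 16)
slider_grip 0.54 54 [ 547.1 -140.4] [26.8 14.1] 26.4 (380, 196, 7, 11)
lever_top 0.74 567 [ 480.5 -145.5] [45.5 53.7] 19.5 (374, 219, 21, 19)
lever_top 0.43 87 [ 446.8 -356.1] [24.1 16. ] 28.8 (459, 239, 9, 9)
```

The top picture shows the toaster around (367,180) with its lever tab at (384,232). The slider grip is at about (383,201). The rack with two slices is at about (460,250), and the shaker is at (445,188). The scene view agrees. Toaster yaw is about 18° and rack yaw about -16°. Next I go above the rack for a wrist-camera look.

```bash
python3 -m inch '[{"travel":[0,0,-0.05],"dr":[0,0,8]},{"travel":[0.04,-0.01,-0.08],"dr":[0,0,16]},{"travel":[0.08,-0.02,-0.1],"dr":[0,0,24]},{"travel":[0.13,-0.03,-0.11],"dr":[0,0,29]},{"travel":[0.18,-0.045,-0.11],"dr":[0,0,29]},{"travel":[0.23,-0.06,-0.11],"dr":[0,0,29]},{"travel":[0.28,-0.07,-0.11],"dr":[0,0,29]},{"travel":[0.32,-0.08,-0.11],"dr":[0,0,29]},{"travel":[0.336,-0.083,-0.11],"dr":[0,0,29]},{"travel":[0.336,-0.083,-0.11],"dr":[0,0,29]}]' 0.3
python3 - <<'E'
from h import *
s=st()
snap('wrist','w1.png')
for n in ['toast_a','toast_rack']:
    for r in env.tip_of(n,'wrist')[:3]: print(n,round(r['score'],2),np.round(r['xyz'],3))
for r in env.silhouettes('toast_a','wrist')[:3]:
    m=r['region'].astype(np.uint8); c=max(cv2.findContours(m,0,1)[0],key=cv2.contourArea); print(round(r['score'],2),m.sum(),cv2.boundingRect(c),cv2.minAreaRect(c))
E
```

```text
clock: 2.45
tcp_pos: [0.4323, -0.3803, 0.3246]
ee_rot: [-3.11, 0.439, 0.0]
wrist_force: [-0.3, -0.9, -0.4]
finger_gap: 0.0283
grasp_force: 0.0
t 2.45 tcp [ 0.4323 -0.3803  0.3246] gap 0.0283 gf 0.0 wf [-0.3 -0.9 -0.4]
[[ 0.961 -0.277 -0.   ]
 [-0.277 -0.961  0.   ]
 [-0.    -0.    -1.   ]]
toast_a 0.72 [ 0.419 -0.419  0.078]
toast_a 0.62 [ 0.444 -0.343  0.073]
0.82 1324 (279, 119, 19, 88) ((288.4281005859375, 162.55821228027344), (86.94039154052734, 17.099390029907227), 87.87889862060547)
0.65 1503 (343, 118, 21, 89) ((352.9075927734375, 162.0660858154297), (19.085979461669922, 88.0227279663086), 1.3019527196884155)
```

View pics/w1.png

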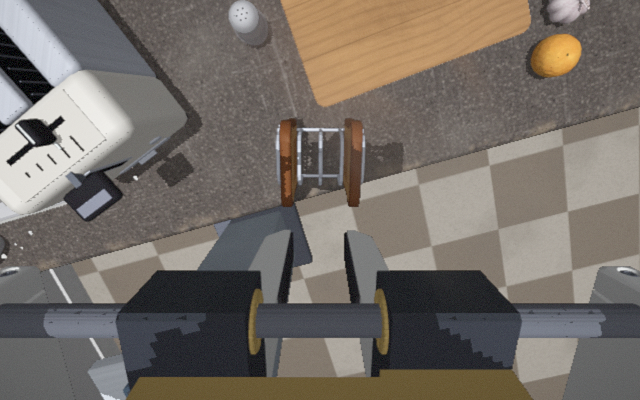

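The wrist view shows the two slices upright at columns ~288 and ~353, rows 119–206, aligned with the gripper. The toaster deck and slider are at the left. I'll fit box models to the slice silhouettes.

```bash
cat >> h.py <<'E'
def boxfit(m,cam,size,zc,x0):
    from scipy.optimize import minimize
    c=np.array([[a,b,d] for a in(-.5,.5) for b in(-.5,.5) for d in(-.5,.5)])*size
    def f(p):
        P=R.from_euler('z',p[2],degrees=True).apply(c)+[p[0]/1e3,p[1]/1e3,zc]
        k=np.zeros(m.shape,np.uint8); h=cv2.convexHull(proj(cam,P).astype(np.float32))
        cv2.fillConvexPoly(k,np.round(h*16).astype(np.int32),1,cv2.LINE_8,4); return -(k&m).sum()/(k|m).sum()
    r=minimize(f,x0,method='Nelder-Mead',options=dict(initial_simplex=np.array([x0]*4)+np.vstack([np.zeros(3),np.diag([6,6,5])])))
    return np.round(r.x,1),round(r.fun,3)
E
python3 - <<'E'
from h import *
env.capture('wrist')
for r,x0 in [(r,x) for r in env.silhouettes('toast_a','wrist')[:2] for x in [[419,-419,-16],[443,-344,-16]]]:
    print(boxfit(r['region'].astype(np.uint8),'wrist',np.array([.104,.014,.11]),.076,x0))
s=st(); print(s['q'])
E
```

```text
(array([ 419., -419.,  -16.]), np.float64(0.0))
(array([ 424.3, -302. ,  -12.1]), np.float64(0.0))
(array([ 449., -365.,  -66.]), np.float64(0.0))
(array([ 443., -344.,  -16.]), np.float64(0.0))
t 2.75 tcp [ 0.4292 -0.3827  0.3251] gap 0.0282 gf 0.0 wf [ 0.4 -0.1  1. ]
[[ 0.959 -0.283 -0.   ]
 [-0.283 -0.959 -0.   ]
 [-0.     0.    -1.   ]]
[-9.21773890e-01  2.57840812e-01  1.27222073e+00 -3.56469151e-04
  1.61142559e+00  9.35622180e-01]h.py:20: RuntimeWarning: overflow encountered in scalar negative
  cv2.fillConvexPoly(k,np.round(h*16).astype(np.int32),1,cv2.LINE_8,4); return -(k&m).sum()/(k|m).sum()
```

```bash
sed -i 's/return -(k&m).sum()/return -float((k\&m).sum())/' h.py
python3 - <<'E'
from h import *
env.capture('wrist')
for r in env.silhouettes('toast_a','wrist')[:2]:
    m=r['region'].astype(np.uint8); left=np.nonzero(m)[1].mean()<320
    print(left,boxfit(m,'wrist',np.array([.104,.014,.11]),.076,[443,-344,-16] if left else [419,-419,-16]))
print(np.round(proj('wrist',[[.443,-.344,.131],[.419,-.419,.131]])))
st()
E
```

```text
True (array([ 444.5, -345.5,  -18.8]), np.float64(-0.822))
False (array([ 420.6, -422. ,  -14.4]), np.float64(-0.844))
[[282. 166.]
 [351. 167.]]
t 2.85 tcp [ 0.4295 -0.3825  0.3251] gap 0.0275 gf 0.0 wf [0.1 0.2 1.2]
[[ 0.959 -0.282 -0.   ]
 [-0.282 -0.959 -0.   ]
 [ 0.     0.    -1.   ]]
```

```bash
python3 -m inch '[{"travel":[0.004,-0.040,0.03],"dr":[0,0,0]},{"travel":[0.004,-0.040,0.075],"dr":[0,0,0]},{"travel":[0.004,-0.040,0.115],"dr":[0,0,0]},{"travel":[0.004,-0.040,0.145],"dr":[0,0,0]},{"travel":[0.004,-0.040,0.155],"dr":[0,0,0]},{"travel":[0.004,-0.040,0.155],"dr":[0,0,0]}]' 0.3
python3 - <<'E'
from h import *
st(); snap('wrist','w2.png')
E
```

```text
clock: 3.45
tcp_pos: [0.4447, -0.3442, 0.1689]
ee_rot: [-3.108, 0.446, 0.003]
wrist_force: [0.7, 0.1, 0.7]
finger_gap: 0.0284
grasp_force: 0.0
t 3.45 tcp [ 0.4447 -0.3442  0.1689] gap 0.0284 gf 0.0 wf [0.7 0.1 0.7]
[[ 0.96  -0.281 -0.002]
 [-0.281 -0.96   0.002]
 [-0.002 -0.001 -1.   ]]
```

View pics/w2.png

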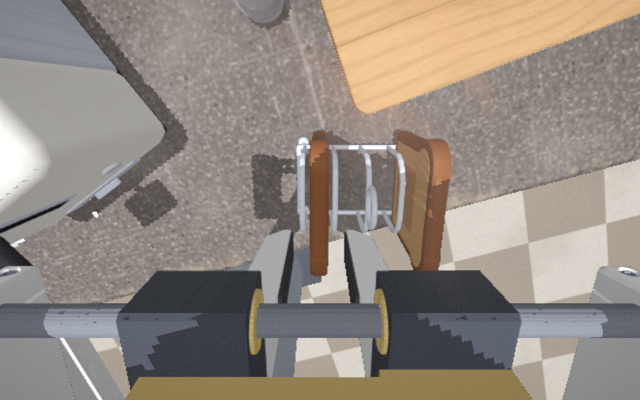

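The slice's top edge is centred between the fingers (column ~319, rows 130–275). I'll descend and close.

```bash
python3 -m inch '[{"travel":[0,0,0.02],"dr":[0,0,0]},{"travel":[0,0,0.035],"dr":[0,0,0]},{"travel":[0,0,0.04],"dr":[0,0,0]},{"travel":[0,0,0.04],"dr":[0,0,0]}]' 0.3
python3 -m inch '[{"travel":[0,0,0],"dr":[0,0,0]},{"travel":[0,0,0],"dr":[0,0,0]},{"travel":[0,0,0],"dr":[0,0,0]},{"travel":[0,0,0],"dr":[0,0,0]}]' 0
```

```text
clock: 3.9
tcp_pos: [0.446, -0.345, 0.131]
ee_rot: [3.109, -0.445, 0.002]
wrist_force: [-0.2, -0.3, -0.2]
finger_gap: 0.0278
grasp_force: 0.0
clock: 4.3
tcp_pos: [0.4458, -0.3446, 0.1304]
ee_rot: [3.109, -0.445, 0.001]
wrist_force: [-0.9, 0.7, 0.4]
finger_gap: 0.0019
grasp_force: 0.0
```

```bash
python3 - <<'E'
from h import *
st(); im=snap('wrist','w3.png')
E
```

```text
t 4.3 tcp [ 0.4458 -0.3446  0.1304] gap 0.0019 gf 0.0 wf [-0.9  0.7  0.4]
[[ 0.96  -0.28   0.001]
 [-0.28  -0.96  -0.001]
 [ 0.001  0.    -1.   ]]
```

View pics/w3.png

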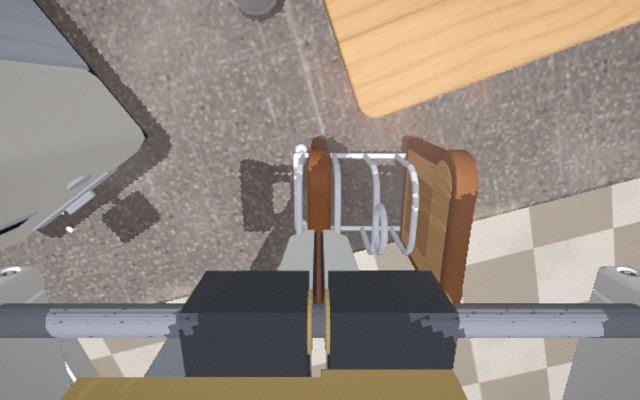

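```bash
python3 - <<'E'
from h import *
s=st(); M=R.from_rotvec(s['ee_rot']).as_matrix(); p=np.array(s['tcp_pos'])
print('tip centre',proj('wrist',p+M@[0,0,.022]),'tip front edge',proj('wrist',p+M@[.0075,0,.022]),'tcp',proj('wrist',p), 'back', proj('wrist',p+M@[-.0075,0,.022]))
X=np.array([.4445,-.3455,.131]);a=np.deg2rad(-17)
for z in (.131,.108,.021): print(z,proj('wrist',[[X[0]+d*np.cos(a),X[1]+d*np.sin(a),z] for d in (-.052,0,.052)]).round().tolist())
i=env.camera_info('wrist');print(M.T@(-np.array(i['R']).T@i['t']-p))
E
python3 -m inch '[{"travel":[0,0,0],"dr":[0,0,0]},{"travel":[0,0,0],"dr":[0,0,0]}]' 0
```

```text
t 4.35 tcp [ 0.4457 -0.3445  0.1303] gap 0.0007 gf 0.0 wf [-0.6  0.9 -0.3]
[[ 0.96 -0.28  0.  ]
 [-0.28 -0.96 -0.  ]
 [ 0.    0.   -1.  ]]
tip centre [[317.44661186 225.14281469]] tip front edge [[317.42092845 214.06973729]] tcp [[317.33969173 239.8717878 ]] back [[317.47176778 235.98847642]]
0.131 [[319.0, 319.0], [320.0, 242.0], [321.0, 151.0]]
0.108 [[319.0, 297.0], [320.0, 226.0], [321.0, 145.0]]
0.021 [[319.0, 242.0], [319.0, 189.0], [320.0, 130.0]]
[ 0.07944137  0.00070712 -0.17095436]
clock: 4.55
tcp_pos: [0.4456, -0.3443, 0.13]
ee_rot: [-3.11, 0.445, 0.0]
wrist_force: [0.4, -0.6, 0.3]
finger_gap: 0.0004
grasp_force: 0.0
```

The fingers closed on nothing and the slice hasn't moved. In the image the fingertips look higher than the stated offset, above the slice's edge. I'll reopen, go lower carefully while watching the force, and try again.

```bash
python3 -m inch '[{"travel":[0,0,-0.02],"dr":[0,0,0]},{"travel":[0,0,-0.02],"dr":[0,0,0]},{"travel":[0,0,-0.02],"dr":[0,0,0]},{"travel":[0,0,-0.02],"dr":[0,0,0]},{"travel":[0,0,0.0],"dr":[0,0,0]},{"travel":[0,0,0.008],"dr":[0,0,0]},{"travel":[0,0,0.012],"dr":[0,0,0]},{"travel":[0,0,0.012],"dr":[0,0,0]}]' 0.3
python3 - <<'E'
from h import *
st(); im=snap('wrist','w4.png')
E
python3 -m inch '[{"travel":[0,0,0],"dr":[0,0,0]},{"travel":[0,0,0],"dr":[0,0,0]},{"travel":[0,0,0],"dr":[0,0,0]},{"travel":[0,0,0],"dr":[0,0,0]}]' 0
```

```text
clock: 5.35
tcp_pos: [0.4452, -0.344, 0.1171]
ee_rot: [-3.109, 0.445, 0.002]
wrist_force: [0.8, -0.3, 0.5]
finger_gap: 0.028
grasp_force: 0.0
t 5.35 tcp [ 0.4452 -0.344   0.1171] gap 0.028 gf 0.0 wf [ 0.8 -0.3  0.5]
[[ 0.96  -0.281 -0.001]
 [-0.281 -0.96   0.001]
 [-0.002 -0.001 -1.   ]]
clock: 5.8
tcp_pos: [0.4458, -0.3447, 0.1185]
ee_rot: [3.109, -0.445, 0.001]
wrist_force: [-0.2, 0.3, 1.6]
finger_gap: 0.0135
grasp_force: 30.0
```

View pics/w4.png

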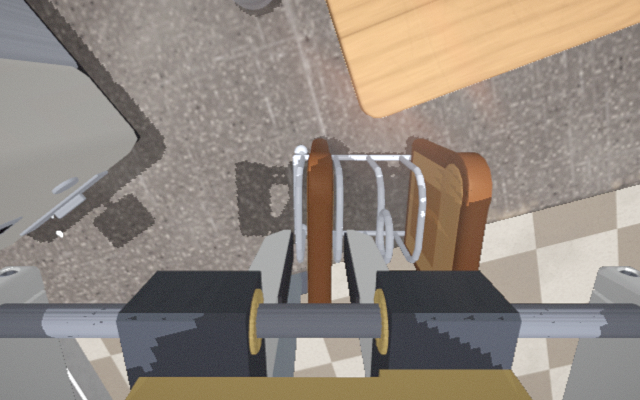

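Now it is gripped (gap 13.5 mm, 30 N). I'll lift straight up.

```bash
python3 -m inch '[{"travel":[0,0,-0.015],"dr":[0,0,0]},{"travel":[0,0,-0.04],"dr":[0,0,0]},{"travel":[0,0,-0.08],"dr":[0,0,0]},{"travel":[0,0,-0.12],"dr":[0,0,0]},{"travel":[0,0,-0.16],"dr":[0,0,0]},{"travel":[0,0,-0.195],"dr":[0,0,0]},{"travel":[0,0,-0.21],"dr":[0,0,0]},{"travel":[0,0,-0.21],"dr":[0,0,0]}]' 0
python3 - <<'E'
from h import *
st(); im=snap('wrist','w5.png')
for n in ['toaster','slot_left','slot_right','slider_grip','lever_top','toast_rack','toast_a']:
    print(n,[(round(x['score'],2),np.round(x['xyz'],3).tolist()) for x in env.tip_of(n,'wrist')[:2]])
E
```

```text
clock: 6.6
tcp_pos: [0.4463, -0.3452, 0.3309]
ee_rot: [3.106, -0.445, 0.007]
wrist_force: [0.1, -1.1, -1.0]
finger_gap: 0.0136
grasp_force: 30.0
t 6.6 tcp [ 0.4463 -0.3452  0.3309] gap 0.0136 gf 29.998784065246582 wf [ 0.1 -1.1 -1. ]
[[ 0.96  -0.281  0.004]
 [-0.28  -0.96  -0.004]
 [ 0.005  0.003 -1.   ]]
toaster [(0.93, [0.618, -0.102, 0.002])]
slot_left []
slot_right [(0.95, [0.644, -0.124, 0.173])]
slider_grip [(0.74, [0.548, -0.138, 0.201]), (0.34, [0.436, 0.191, -0.0])]
lever_top [(0.7, [0.474, -0.144, 0.179])]
toast_rack [(0.63, [0.425, -0.382, -0.003]), (0.54, [0.473, -0.144, 0.176])]
toast_a [(0.78, [0.445, -0.344, 0.29]), (0.67, [0.421, -0.418, 0.078])]
```

View pics/w5.png

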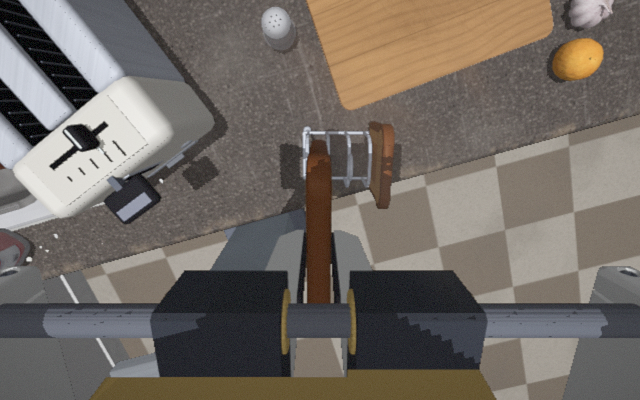

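The held slice hangs straight between the fingers (column ~318), with its centre 41 mm below the TCP. The toaster deck is at the upper left. Next I carry it to just short of the left slot, turned to the toaster's yaw, and measure from there.

```bash
python3 -m inch '[{"travel":[0.002,-0.025,0],"dr":[0,0,-4]},{"travel":[0.006,-0.06,0],"dr":[0,0,-10]},{"travel":[0.01,-0.1,0],"dr":[0,0,-16]},{"travel":[0.014,-0.14,0],"dr":[0,0,-22]},{"travel":[0.018,-0.18,0],"dr":[0,0,-28]},{"travel":[0.022,-0.22,0],"dr":[0,0,-34]},{"travel":[0.025,-0.255,0],"dr":[0,0,-34.3]},{"travel":[0.0267,-0.27,0],"dr":[0,0,-34.3]},{"travel":[0.0267,-0.2757,0],"dr":[0,0,-34.3]},{"travel":[0.0267,-0.2757,0],"dr":[0,0,-34.3]}]' 0
python3 - <<'E'
from h import *
im=None
st(); im=snap('wrist','w6.png')
for n in ['toaster','slot_left','slot_right','slider_grip','lever_top','toast_a']:
    print(n,[(round(x['score'],2),np.round(x['xyz'],3).tolist()) for x in env.tip_of(n,'wrist')[:2]])
E
```

```text
clock: 8.0
tcp_pos: [0.5485, -0.0874, 0.3277]
ee_rot: [3.103, 0.492, -0.001]
wrist_force: [0.3, 0.4, -1.1]
finger_gap: 0.0131
grasp_force: 30.0
t 8.0 tcp [ 0.5485 -0.0874  0.3277] gap 0.0131 gf 29.99865621328354 wf [ 0.3  0.4 -1.1]
[[ 0.951  0.31  -0.001]
 [ 0.31  -0.951 -0.   ]
 [-0.001  0.    -1.   ]]
toaster [(0.75, [0.619, -0.1, 0.001])]
slot_left [(0.66, [0.624, -0.064, 0.174])]
slot_right [(0.88, [0.64, -0.123, 0.172])]
slider_grip [(0.62, [0.552, -0.14, 0.203])]
lever_top [(0.62, [0.475, -0.148, 0.177]), (0.36, [0.545, -0.092, 0.285])]
toast_a [(0.97, [0.545, -0.086, 0.285]), (0.81, [0.421, -0.416, 0.078])]
```

View pics/w6.png

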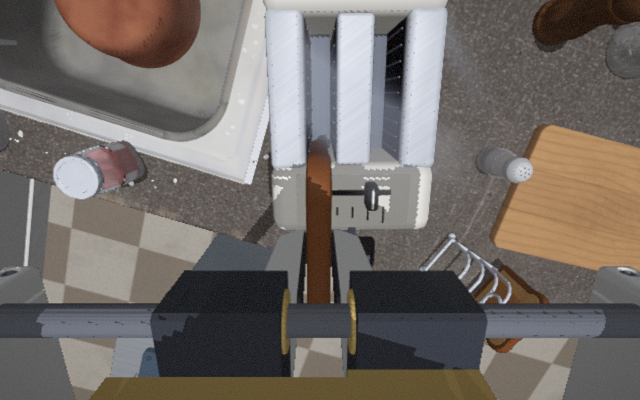

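The picture shows the left slot at columns ~309–333 and the right slot at ~374–403, both between rows ~12 and 163. The slice is at column ~318, nearly in line. I'll fit the toaster pose from these pixel features.

```bash
python3 - <<'E'
from h import *
i=env.camera_info('wrist'); print(np.round(i['intrinsics'],1), np.round(i['R'],3), -np.array(i['R']).T@i['t'])
for p in [(338,14),(373,14),(335,163),(370,163),(403,163),(309,163),(305,12),(410,10),(267,12),(445,10),(272,163),(434,163),(374,185),(336,205),(353,210),(369,213),(385,215)]:
    print(p,np.round(ray('wrist',p,.175)[:2]*1000,1))
def T(x,y,z,yaw=18,c=(619,-102)): 
    a=np.deg2rad(yaw); return [(c[0]+x*np.cos(a)-y*np.sin(a))/1e3,(c[1]+x*np.sin(a)+y*np.cos(a))/1e3,z/1e3]
print(proj('wrist',[T(x,y,175) for x in(-50,-43,94) for y in (47,17,-17,-47)]).round().tolist())
E
```

```text
[[326.5   0.  318.2]
 [  0.  326.5 192.6]
 [  0.    0.    1. ]] [[ 0.306 -0.952 -0.   ]
 [-0.912 -0.293  0.287]
 [-0.273 -0.088 -0.958]] [ 0.62372627 -0.06401995  0.49893535]
(338, 14) [694.7 -59.6]
(373, 14) [704.2 -89.2]
(335, 163) [ 566.2 -100.2]
(370, 163) [ 577.  -133.8]
(403, 163) [ 587.2 -165.5]
(309, 163) [558.2 -75.2]
(305, 12) [687.2 -31.2]
(410, 10) [ 717.2 -119.4]
(267, 12) [676.9   1. ]
(445, 10) [ 726.7 -148.9]
(272, 163) [546.7 -39.7]
(434, 163) [ 596.8 -195.2]
(374, 185) [ 556.7 -145.8]
(336, 205) [ 524.1 -115.5]
(353, 210) [ 524.4 -134.3]
(369, 213) [ 526.4 -151.5]
(385, 215) [ 529.4 -168.4]
[[306.0, 163.0], [336.0, 163.0], [370.0, 163.0], [399.0, 163.0], [306.0, 157.0], [336.0, 156.0], [370.0, 156.0], [400.0, 156.0], [304.0, 3.0], [338.0, 3.0], [377.0, 3.0], [411.0, 2.0]]
```

The model projects onto the image within about 2 px. The slot centre is at about (626, -65) mm and the yaw is 18°. I'll move over the left slot and start down.

```bash
python3 -m inch '[{"travel":[0.03,0.001,0],"dr":[0,0,0]},{"travel":[0.06,0.002,0],"dr":[0,0,0]},{"travel":[0.076,0.0026,0],"dr":[0,0,0]},{"travel":[0.080,0.0026,0],"dr":[0,0,0]},{"travel":[0.080,0.0026,0],"dr":[0,0,0]},{"travel":[0.080,0.0026,0.03],"dr":[0,0,0]},{"travel":[0.080,0.0026,0.055],"dr":[0,0,0]},{"travel":[0.080,0.0026,0.070],"dr":[0,0,0]},{"travel":[0.080,0.0026,0.080],"dr":[0,0,0]},{"travel":[0.080,0.0026,0.080],"dr":[0,0,0]}]' 0
python3 - <<'E'
from h import *
st(); im=snap('wrist','w7.png')
print([(round(x['score'],2),np.round(x['xyz'],3).tolist()) for x in env.tip_of('toast_a','wrist')[:2]])
E
```

```text
clock: 9.35
tcp_pos: [0.6242, -0.0652, 0.2469]
ee_rot: [-3.102, -0.491, 0.004]
wrist_force: [-0.1, -0.4, 0.1]
finger_gap: 0.0134
grasp_force: 30.0
t 9.35 tcp [ 0.6242 -0.0652  0.2469] gap 0.0134 gf 29.998638331890106 wf [-0.1 -0.4  0.1]
[[ 0.951  0.309 -0.002]
 [ 0.309 -0.951  0.001]
 [-0.002 -0.001 -1.   ]]
[(0.76, [0.623, -0.065, 0.204]), (0.61, [0.418, -0.417, 0.081])]
```

```bash
python3 -m inch '[{"travel":[0,0,0.02],"dr":[0,0,0]},{"travel":[0,0,0.038],"dr":[0,0,0]},{"travel":[0,0,0.048],"dr":[0,0,0]},{"travel":[0,0,0.051],"dr":[0,0,0]},{"travel":[0,0,0.051],"dr":[0,0,0]}]' 0
python3 -m inch '[{"travel":[0,0,0],"dr":[0,0,0]},{"travel":[0,0,0],"dr":[0,0,0]},{"travel":[0,0,0],"dr":[0,0,0]}]' 0.3
python3 -m inch '[{"travel":[0,0,-0.03],"dr":[0,0,0]},{"travel":[0,0,-0.07],"dr":[0,0,0]},{"travel":[0,0,-0.11],"dr":[0,0,0]},{"travel":[-0.03,0,-0.13],"dr":[0,0,0]},{"travel":[-0.07,0,-0.13],"dr":[0,0,0]},{"travel":[-0.08,0,-0.13],"dr":[0,0,0]},{"travel":[-0.08,0,-0.13],"dr":[0,0,0]}]' 0.3
python3 - <<'E'
from h import *
st(); im=snap('wrist','w8.png')
for n in ['toast_a','slider_grip','lever_top']: print(n,[(round(x['score'],2),np.round(x['xyz'],3).tolist()) for x in env.tip_of(n,'wrist')[:2]])
E
```

```text
clock: 9.95
tcp_pos: [0.6257, -0.0651, 0.1975]
ee_rot: [3.103, 0.492, 0.001]
wrist_force: [0.0, 1.3, -0.5]
finger_gap: 0.0138
grasp_force: 30.0
clock: 10.25
tcp_pos: [0.6258, -0.065, 0.1978]
ee_rot: [3.102, 0.492, 0.002]
wrist_force: [0.3, -0.5, 0.4]
finger_gap: 0.0271
grasp_force: 0.0
clock: 10.95
tcp_pos: [0.5485, -0.09, 0.3279]
ee_rot: [3.103, 0.49, 0.002]
wrist_force: [0.8, 0.4, -0.6]
finger_gap: 0.028
grasp_force: 0.0
t 10.95 tcp [ 0.5485 -0.09    0.3279] gap 0.028 gf 0.0 wf [ 0.8  0.4 -0.6]
[[ 0.951  0.308  0.001]
 [ 0.308 -0.951 -0.   ]
 [ 0.001  0.001 -1.   ]]
toast_a [(0.93, [0.418, -0.42, 0.079]), (0.91, [0.626, -0.067, 0.15])]
slider_grip [(0.55, [0.552, -0.138, 0.202])]
lever_top [(0.95, [0.477, -0.151, 0.18])]
```

View pics/w8.png

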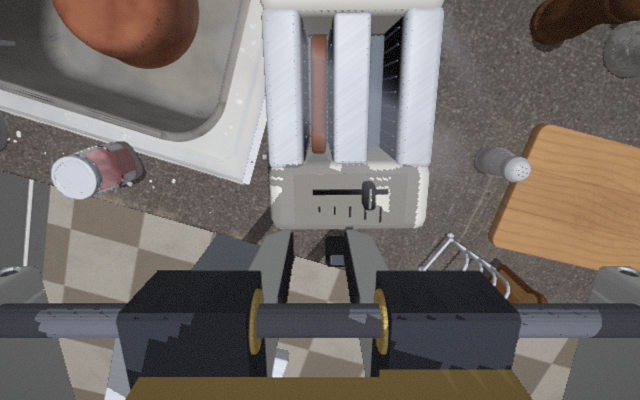

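The slice is down in the left slot (centre z 0.150, as expected). The slider grip at about (369,195) is near the 4th mark (0.048), and the target mark is the second from the left, at about (335,211). Since the gripper is here, I'll set the slider now.

```bash
python3 -m inch '[{"travel":[-0.01,0.03,0],"dr":[0,0,0]},{"travel":[-0.0146,0.0489,0.02],"dr":[0,0,0]},{"travel":[-0.0146,0.0489,0.06],"dr":[0,0,0]},{"travel":[-0.0146,0.0489,0.095],"dr":[0,0,0]},{"travel":[-0.0146,0.0489,0.115],"dr":[0,0,0]},{"travel":[-0.0146,0.0489,0.120],"dr":[0,0,0]},{"travel":[-0.0146,0.0489,0.120],"dr":[0,0,0]}]' 0.3
python3 -m inch '[{"travel":[0,0,0],"dr":[0,0,0]},{"travel":[0,0,0],"dr":[0,0,0]},{"travel":[0,0,0],"dr":[0,0,0]},{"travel":[0,0,0],"dr":[0,0,0]}]' 0
```

```text
clock: 11.85
tcp_pos: [0.5509, -0.1404, 0.206]
ee_rot: [-3.102, -0.492, 0.003]
wrist_force: [-0.0, 0.6, 0.6]
finger_gap: 0.0283
grasp_force: 0.0
clock: 12.25
tcp_pos: [0.551, -0.1408, 0.2078]
ee_rot: [3.102, 0.492, 0.002]
wrist_force: [-0.2, 0.2, 0.6]
finger_gap: 0.0022
grasp_force: 0.0
```

Again nothing was gripped, so the real fingertips sit about 22–34 mm higher than the reported pose implies. That matches the first missed grasp. I'll reopen and go lower in small, force-checked steps.

```bash
python3 -m inch '[{"travel":[0,0,0],"dr":[0,0,0]},{"travel":[0,0,0],"dr":[0,0,0]},{"travel":[0,0,0],"dr":[0,0,0]},{"travel":[0,0,0.006],"dr":[0,0,0]},{"travel":[0,0,0.012],"dr":[0,0,0]},{"travel":[0,0,0.012],"dr":[0,0,0]}]' 0.3
python3 -m inch '[{"travel":[0,0,0.004],"dr":[0,0,0]},{"travel":[0,0,0.008],"dr":[0,0,0]},{"travel":[0,0,0.008],"dr":[0,0,0]}]' 0.3
python3 -m inch '[{"travel":[0,0,0],"dr":[0,0,0]},{"travel":[0,0,0],"dr":[0,0,0]},{"travel":[0,0,0],"dr":[0,0,0]},{"travel":[0,0,0],"dr":[0,0,0]}]' 0
```

```text
clock: 12.85
tcp_pos: [0.5498, -0.1404, 0.1935]
ee_rot: [-3.102, -0.491, 0.003]
wrist_force: [0.3, -0.2, 0.4]
finger_gap: 0.0282
grasp_force: 0.0
clock: 13.15
tcp_pos: [0.5502, -0.1406, 0.1862]
ee_rot: [-3.102, -0.492, 0.002]
wrist_force: [-0.3, 0.9, -0.3]
finger_gap: 0.0277
grasp_force: 0.0
clock: 13.55
tcp_pos: [0.5508, -0.1409, 0.1872]
ee_rot: [3.102, 0.492, 0.001]
wrist_force: [0.7, -0.7, -0.5]
finger_gap: 0.0116
grasp_force: 30.0
```

The slider is gripped (11.6 mm). I'll slide it 32 mm toward light, which is tool -y, then release and lift.

```bash
python3 -m inch '[{"travel":[0,-0.008,0],"dr":[0,0,0]},{"travel":[0,-0.018,0],"dr":[0,0,0]},{"travel":[0,-0.027,0],"dr":[0,0,0]},{"travel":[0,-0.032,0],"dr":[0,0,0]},{"travel":[0,-0.032,0],"dr":[0,0,0]},{"travel":[0,-0.032,0],"dr":[0,0,0]}]' 0
python3 -m inch '[{"travel":[0,0,0],"dr":[0,0,0]},{"travel":[0,0,0],"dr":[0,0,0]},{"travel":[0,0,0],"dr":[0,0,0]},{"travel":[0,0,-0.03],"dr":[0,0,0]},{"travel":[-0.02,0,-0.07],"dr":[0,0,0]},{"travel":[-0.05,0,-0.11],"dr":[0,0,0]},{"travel":[-0.06,0,-0.13],"dr":[0,0,0]},{"travel":[-0.06,0,-0.13],"dr":[0,0,0]}]' 0.3
python3 - <<'E'
from h import *
st(); im=snap('wrist','w9.png')
cv2.imwrite('pics/w9c.png',cv2.resize(cv2.cvtColor(im[0:240,220:480],cv2.COLOR_RGB2BGR),None,fx=2.4,fy=2.4,interpolation=cv2.INTER_CUBIC))
for n in ['toast_a','slider_grip','lever_top']: print(n,[(round(x['score'],2),np.round(x['xyz'],3).tolist()) for x in env.tip_of(n,'wrist')[:2]])
E
```

```text
clock: 14.15
tcp_pos: [0.5403, -0.1095, 0.1871]
ee_rot: [-3.102, -0.493, 0.001]
wrist_force: [-2.0, 0.8, 4.2]
finger_gap: 0.0116
grasp_force: 30.0
clock: 14.95
tcp_pos: [0.4843, -0.1301, 0.3206]
ee_rot: [3.099, 0.489, 0.009]
wrist_force: [0.2, 0.3, -1.1]
finger_gap: 0.0281
grasp_force: 0.0
t 14.95 tcp [ 0.4843 -0.1301  0.3206] gap 0.0281 gf 0.0 wf [ 0.2  0.3 -1.1]
[[ 0.951  0.308  0.006]
 [ 0.308 -0.951 -0.004]
 [ 0.005  0.005 -1.   ]]
toast_a [(0.88, [0.626, -0.068, 0.15]), (0.71, [0.419, -0.417, 0.08])]
slider_grip [(0.92, [0.54, -0.104, 0.201])]
lever_top [(0.78, [0.475, -0.151, 0.177])]
```

View pics/w9c.png

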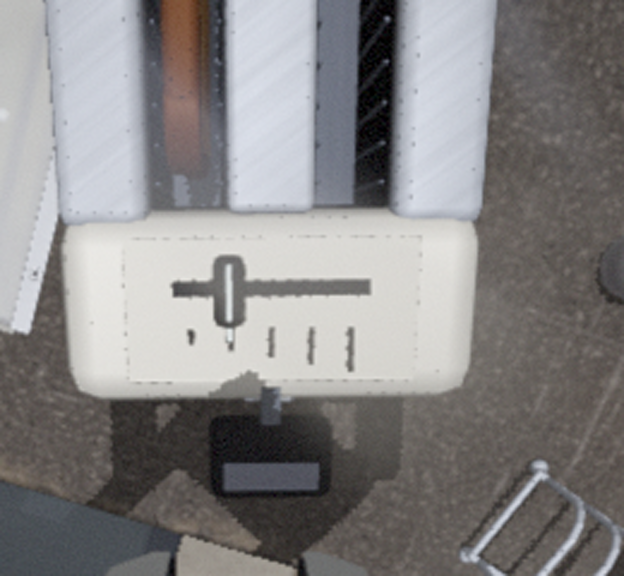

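The slider's white line (column 229) lines up with the second mark (column 230). Now I go back to the rack for the second slice.

```bash
python3 -m inch '[{"travel":[-0.02,0.03,0],"dr":[0,0,4]},{"travel":[-0.04,0.07,0],"dr":[0,0,10]},{"travel":[-0.06,0.11,0],"dr":[0,0,16]},{"travel":[-0.085,0.15,0],"dr":[0,0,22]},{"travel":[-0.11,0.19,0],"dr":[0,0,28]},{"travel":[-0.13,0.225,0],"dr":[0,0,34]},{"travel":[-0.145,0.245,0],"dr":[0,0,34.4]},{"travel":[-0.15,0.2551,0],"dr":[0,0,34.4]},{"travel":[-0.15,0.2551,0],"dr":[0,0,34.4]},{"travel":[-0.15,0.2551,0],"dr":[0,0,34.4]}]' 0.3
python3 - <<'E'
from h import *
s=st(); env.capture('wrist')
p=np.array(s['tcp_pos'])
for r in env.tip_of('toast_a','wrist')[:2]: print(round(r['score'],2),np.round(r['xyz'],4),totool(np.array(r['xyz'])-p).round(4))
for r in env.silhouettes('toast_a','wrist')[:2]: print(boxfit(r['region'].astype(np.uint8),'wrist',np.array([.104,.014,.11]),.076,[420,-419,-16]))
E
```

```text
clock: 16.15
tcp_pos: [0.4204, -0.4166, 0.316]
ee_rot: [-3.108, 0.446, 0.001]
wrist_force: [0.1, -0.0, 0.2]
finger_gap: 0.0282
grasp_force: 0.0
t 16.15 tcp [ 0.4204 -0.4166  0.316 ] gap 0.0282 gf 0.0 wf [ 0.1 -0.   0.2]
[[ 0.96  -0.281 -0.001]
 [-0.281 -0.96   0.002]
 [-0.001 -0.002 -1.   ]]
0.65 [ 0.4191 -0.419   0.077 ] [-0.0006  0.0028  0.239 ]
(array([ 420.6, -422.3,  -16.1]), np.float64(-0.834))
```

```bash
python3 -m inch '[{"travel":[0,0.0035,0.03],"dr":[0,0,0]},{"travel":[0,0.0035,0.07],"dr":[0,0,0]},{"travel":[0,0.0035,0.11],"dr":[0,0,0]},{"travel":[0,0.0035,0.14],"dr":[0,0,0]},{"travel":[0,0.0035,0.155],"dr":[0,0,0]},{"travel":[0,0.0035,0.17],"dr":[0,0,0]},{"travel":[0,0.0035,0.185],"dr":[0,0,0]},{"travel":[0,0.0035,0.195],"dr":[0,0,0]},{"travel":[0,0.0035,0.198],"dr":[0,0,0]},{"travel":[0,0.0035,0.198],"dr":[0,0,0]}]' 0.3
python3 -m inch '[{"travel":[0,0,0],"dr":[0,0,0]},{"travel":[0,0,0],"dr":[0,0,0]},{"travel":[0,0,0],"dr":[0,0,0]},{"travel":[0,0,0],"dr":[0,0,0]}]' 0
```

```text
clock: 17.3
tcp_pos: [0.4191, -0.4207, 0.1191]
ee_rot: [-3.11, 0.447, 0.0]
wrist_force: [0.1, -0.2, -0.7]
finger_gap: 0.0275
grasp_force: 0.0
clock: 17.7
tcp_pos: [0.4191, -0.4216, 0.1197]
ee_rot: [3.109, -0.448, 0.002]
wrist_force: [-0.2, 0.6, 2.7]
finger_gap: 0.0136
grasp_force: 30.0
```

Gripped. I'll lift it, then carry it above the right slot.

```bash
python3 -m inch '[{"travel":[0,0,-0.015],"dr":[0,0,0]},{"travel":[0,0,-0.04],"dr":[0,0,0]},{"travel":[0,0,-0.08],"dr":[0,0,0]},{"travel":[0,0,-0.12],"dr":[0,0,0]},{"travel":[0,0,-0.16],"dr":[0,0,0]},{"travel":[0,0,-0.195],"dr":[0,0,0]},{"travel":[0,0,-0.21],"dr":[0,0,0]},{"travel":[0,0,-0.21],"dr":[0,0,0]}]' 0
python3 -m inch '[{"travel":[0.01,-0.025,0],"dr":[0,0,-4]},{"travel":[0.025,-0.065,0],"dr":[0,0,-10]},{"travel":[0.042,-0.11,0],"dr":[0,0,-16]},{"travel":[0.06,-0.155,0],"dr":[0,0,-22]},{"travel":[0.077,-0.2,0],"dr":[0,0,-28]},{"travel":[0.095,-0.245,0],"dr":[0,0,-34]},{"travel":[0.11,-0.29,0],"dr":[0,0,-34.4]},{"travel":[0.125,-0.325,0],"dr":[0,0,-34.4]},{"travel":[0.134,-0.3478,0],"dr":[0,0,-34.4]},{"travel":[0.134,-0.3478,0],"dr":[0,0,-34.4]}]' 0
python3 -m inch '[{"travel":[0,0,0],"dr":[0,0,0]},{"travel":[0,0,0],"dr":[0,0,0]}]' 0
python3 - <<'E'
from h import *
s=st(); env.capture('wrist')
p=np.array(s['tcp_pos'])
for r in env.tip_of('toast_a','wrist')[:2]+env.tip_of('slot_right','wrist')[:2]: print(round(r['score'],2),np.round(r['xyz'],4),totool(np.array(r['xyz'])-p).round(4))
print(totool(np.array([.6456,-.1259,.175])-p))
E
```

```text
clock: 18.5
tcp_pos: [0.4195, -0.4221, 0.332]
ee_rot: [3.105, -0.447, 0.006]
wrist_force: [-0.3, 0.3, -2.5]
finger_gap: 0.0133
grasp_force: 30.0
clock: 19.5
tcp_pos: [0.6466, -0.1218, 0.3261]
ee_rot: [-3.099, -0.498, 0.004]
wrist_force: [0.4, 0.0, -1.5]
finger_gap: 0.0135
grasp_force: 30.0
clock: 19.7
tcp_pos: [0.6448, -0.1262, 0.328]
ee_rot: [-3.103, -0.49, 0.003]
wrist_force: [-0.1, 0.3, 0.1]
finger_gap: 0.0136
grasp_force: 30.0
t 19.7 tcp [ 0.6448 -0.1262  0.328 ] gap 0.0136 gf 29.995649456977844 wf [-0.1  0.3  0.1]
[[ 0.951  0.308 -0.002]
 [ 0.308 -0.951  0.   ]
 [-0.002 -0.001 -1.   ]]
0.68 [ 0.6237 -0.067   0.1518] [-0.0018 -0.0629  0.1762]
0.67 [ 0.6478 -0.1235  0.2866] [ 0.0037 -0.0017  0.0414]
0.92 [ 0.6414 -0.1215  0.1716] [-0.0017 -0.0056  0.1564]
[ 8.98059191e-04 -7.29099090e-05  1.52983730e-01]
```

```bash
python3 -m inch '[{"travel":[0,0,0.03],"dr":[0,0,0]},{"travel":[0,0,0.055],"dr":[0,0,0]},{"travel":[0,0,0.065],"dr":[0,0,0]},{"travel":[0,0,0.075],"dr":[0,0,0]},{"travel":[0,0,0.082],"dr":[0,0,0]},{"travel":[0,0,0.082],"dr":[0,0,0]}]' 0
```

```text
clock: 20.45
tcp_pos: [0.6454, -0.1255, 0.2467]
ee_rot: [-3.103, -0.491, 0.001]
wrist_force: [-0.8, 0.3, -0.9]
finger_gap: 0.0136
grasp_force: 30.0
```

Free entry. I'll lower it to just above the carriage, release, and retreat toward the lever.

```bash
python3 -m inch '[{"travel":[0,0,0.02],"dr":[0,0,0]},{"travel":[0,0,0.038],"dr":[0,0,0]},{"travel":[0,0,0.048],"dr":[0,0,0]},{"travel":[0,0,0.050],"dr":[0,0,0]},{"travel":[0,0,0.050],"dr":[0,0,0]}]' 0
python3 -m inch '[{"travel":[0,0,0],"dr":[0,0,0]},{"travel":[0,0,0],"dr":[0,0,0]},{"travel":[0,0,0],"dr":[0,0,0]}]' 0.3
python3 -m inch '[{"travel":[0,0,-0.03],"dr":[0,0,0]},{"travel":[0,0,-0.07],"dr":[0,0,0]},{"travel":[0,0,-0.11],"dr":[0,0,0]},{"travel":[-0.03,0,-0.13],"dr":[0,0,0]},{"travel":[-0.07,-0.01,-0.13],"dr":[0,0,0]},{"travel":[-0.11,-0.02,-0.13],"dr":[0,0,0]},{"travel":[-0.15,-0.03,-0.13],"dr":[0,0,0]},{"travel":[-0.16,-0.03,-0.13],"dr":[0,0,0]},{"travel":[-0.16,-0.03,-0.13],"dr":[0,0,0]}]' 0.3
python3 - <<'E'
from h import *
s=st(); env.capture('wrist')
p=np.array(s['tcp_pos']); a=R.from_euler('z',-18,degrees=True)
for n in ['toast_a','lever_top','slider_grip']:
  for r in env.tip_of(n,'wrist')[:2]: print(n,round(r['score'],2),np.round(r['xyz'],4),'toaster frame',a.apply(np.array(r['xyz'])-[.619,-.102,0]).round(4))
b=R.from_euler('z',18,degrees=True).apply([-.152,0,.175])+[.619,-.102,0]; print(b,totool(b-p))
E
```

```text
clock: 20.95
tcp_pos: [0.6459, -0.1254, 0.1975]
ee_rot: [3.103, 0.492, 0.001]
wrist_force: [0.7, -0.5, -0.1]
finger_gap: 0.0134
grasp_force: 30.0
clock: 21.25
tcp_pos: [0.646, -0.1255, 0.1978]
ee_rot: [3.102, 0.492, 0.002]
wrist_force: [0.5, 0.5, -0.6]
finger_gap: 0.0271
grasp_force: 0.0
clock: 22.15
tcp_pos: [0.4835, -0.1466, 0.3282]
ee_rot: [3.102, 0.489, 0.003]
wrist_force: [-0.1, -0.5, -0.3]
finger_gap: 0.0278
grasp_force: 0.0
t 22.15 tcp [ 0.4835 -0.1466  0.3282] gap 0.0278 gf 0.0 wf [-0.1 -0.5 -0.3]
[[ 0.951  0.308  0.002]
 [ 0.308 -0.951 -0.001]
 [ 0.002  0.002 -1.   ]]
toast_a 0.84 [ 0.6463 -0.1209  0.1554] toaster frame [ 0.0201 -0.0264  0.1554]
toast_a 0.62 [ 0.6233 -0.0659  0.1513] toaster frame [0.0152 0.033  0.1513]
lever_top 0.84 [ 0.4756 -0.1496  0.1802] toaster frame [-0.1511 -0.001   0.1802]
slider_grip 0.81 [ 0.5369 -0.1071  0.2014] toaster frame [-0.0797  0.0205  0.2014]
[ 0.47443941 -0.14897058  0.175     ] [-0.00935523 -0.00056076  0.15318801]
```

Both slices are seated and the lever is up. I'll close the fingers, go above the lever, and press down in steps while watching the force.

```bash
python3 -m inch '[{"travel":[-0.009,0,0.03],"dr":[0,0,0]},{"travel":[-0.009,0,0.07],"dr":[0,0,0]},{"travel":[-0.009,0,0.105],"dr":[0,0,0]},{"travel":[-0.009,0,0.12],"dr":[0,0,0]},{"travel":[-0.009,0,0.13],"dr":[0,0,0]},{"travel":[-0.009,0,0.13],"dr":[0,0,0]}]' 0
python3 -m inch '[{"travel":[0,0,0.01],"dr":[0,0,0]},{"travel":[0,0,0.02],"dr":[0,0,0]},{"travel":[0,0,0.03],"dr":[0,0,0]},{"travel":[0,0,0.04],"dr":[0,0,0]},{"travel":[0,0,0.04],"dr":[0,0,0]}]' 0
```

```text
clock: 22.95
tcp_pos: [0.4757, -0.1486, 0.1955]
ee_rot: [-3.101, -0.492, 0.003]
wrist_force: [-0.4, -0.5, -0.7]
finger_gap: 0.0004
grasp_force: 0.0
clock: 23.45
tcp_pos: [0.4759, -0.1492, 0.1566]
ee_rot: [3.102, 0.491, 0.001]
wrist_force: [0.6, 0.4, 4.6]
finger_gap: 0.0006
grasp_force: 2.7
```

```bash
python3 -m inch '[{"travel":[0,0,0.006],"dr":[0,0,0]},{"travel":[0,0,0.012],"dr":[0,0,0]},{"travel":[0,0,0.018],"dr":[0,0,0]},{"travel":[0,0,0.018],"dr":[0,0,0]}]' 0
```

```text
clock: 23.85
tcp_pos: [0.4757, -0.1492, 0.139]
ee_rot: [3.103, 0.492, 0.001]
wrist_force: [0.5, -0.4, 2.4]
finger_gap: 0.0003
grasp_force: 1.3
```

Contact is light, which fits the spring. I'll continue in small steps.

```bash
python3 -m inch '[{"travel":[0,0,0.004],"dr":[0,0,0]},{"travel":[0,0,0.008],"dr":[0,0,0]},{"travel":[0,0,0.008],"dr":[0,0,0]}]' 0
python3 -m inch '[{"travel":[0,0,0.003],"dr":[0,0,0]},{"travel":[0,0,0.006],"dr":[0,0,0]},{"travel":[0,0,0.006],"dr":[0,0,0]}]' 0
```

```text
clock: 24.15
tcp_pos: [0.4749, -0.1487, 0.13]
ee_rot: [-3.102, -0.491, 0.002]
wrist_force: [-0.0, -0.3, -0.4]
finger_gap: 0.0005
grasp_force: 0.0
clock: 24.45
tcp_pos: [0.4756, -0.1491, 0.1264]
ee_rot: [3.102, 0.492, 0.001]
wrist_force: [-3.9, 1.3, 14.2]
finger_gap: 0.0006
grasp_force: 6.7
```

The force fell to zero and then rose to 14 N at the hard stop, so the lever has snapped over. I'll retreat and check.

```bash
python3 -m inch '[{"travel":[0,0,-0.03],"dr":[0,0,0]},{"travel":[0,0,-0.08],"dr":[0,0,0]},{"travel":[0,0,-0.13],"dr":[0,0,0]},{"travel":[-0.01,0,-0.18],"dr":[0,0,0]},{"travel":[-0.02,0,-0.21],"dr":[0,0,0]},{"travel":[-0.02,0,-0.21],"dr":[0,0,0]},{"travel":[-0.02,0,-0.21],"dr":[0,0,0]}]' 0.3
python3 - <<'E'
from h import *
st(); a=R.from_euler('z',-18,degrees=True)
for c in ['wrist','top']:
  env.capture(c)
  for n in ['toast_a','lever_top','slider_grip','toast_rack','jam_jar','shaker','glass_tumbler']:
    for r in env.tip_of(n,c)[:2]: print(c,n,round(r['score'],2),np.round(r['xyz'],3),a.apply(np.array(r['xyz'])-[.619,-.102,0]).round(3))
E
```

```text
clock: 25.15
tcp_pos: [0.4566, -0.1554, 0.3351]
ee_rot: [3.102, 0.491, 0.002]
wrist_force: [-0.6, 0.0, -0.9]
finger_gap: 0.0278
grasp_force: 0.0
t 25.15 tcp [ 0.4566 -0.1554  0.3351] gap 0.0278 gf 0.0 wf [-0.6  0.  -0.9]
[[ 0.951  0.309  0.001]
 [ 0.309 -0.951 -0.001]
 [ 0.001  0.001 -1.   ]]
wrist lever_top 0.93 [ 0.474 -0.146  0.133] [-0.151  0.002  0.133]
wrist slider_grip 0.95 [ 0.538 -0.109  0.203] [-0.079  0.018  0.203]
wrist toast_rack 0.57 [ 0.426 -0.38  -0.002] [-0.269 -0.205 -0.002]
wrist jam_jar 0.88 [0.436 0.192 0.001] [-0.084  0.336  0.001]
wrist shaker 0.83 [ 0.618 -0.34   0.003] [-0.074 -0.226  0.003]
top toast_a 0.82 [ 0.626 -0.063  0.106] [0.018 0.035 0.106]
top toast_a 0.73 [ 0.621 -0.101  0.004] [0.002 0.    0.004]
top lever_top 0.47 [ 0.472 -0.146  0.131] [-0.154  0.004  0.131]
top lever_top 0.29 [ 0.619 -0.101  0.002] [0.    0.001 0.002]
top slider_grip 0.55 [ 0.538 -0.112  0.198] [-0.081  0.016  0.198]
top toast_rack 0.67 [ 0.429 -0.382  0.005] [-0.267 -0.207  0.005]
top toast_rack 0.42 [ 0.434  0.2   -0.   ] [-0.083  0.344 -0.   ]
top jam_jar 0.67 [0.438 0.196 0.003] [-0.08   0.34   0.003]
top glass_tumbler 0.74 [ 0.647 -0.127  0.103] [ 0.019 -0.032  0.103]
top glass_tumbler 0.61 [0.426 0.412 0.003] [-0.025  0.548  0.003]
```

The lever is down and staying down (z about 0.131). Both slices have lowered (z about 0.105), the slider is at about 0.016, and the bystanders haven't moved. I'm handing it in.

```bash
python3 -c "
from workcell import env
print(env.sign_off())"
```

```text
the job is handed in; nothing more can be done
None
```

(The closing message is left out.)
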